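# Set the dental model holder to its gauge mark

## Robot

A 6-joint arm with a two-finger parallel gripper is mounted at the origin on the work surface. World frame = base frame: x ahead of the robot, y to its left, z up, the work surface at z = 0. Lengths are in m, angles in rad, forces in N, time in s.
With the tool pointing down it reaches from about 0.325 to 0.9 m from the base axis. Payload 6.1 kg.
Tool frame: the origin (TCP) lies midway between the tips of the shut fingers; the grasp point (between the pads) lies 19 mm behind it; z points along the fingers, y is the line along which they close (so a half turn about z gives the same grasp; the last joint's range is limited). The gripper opens to 85 mm and grips with 20 to 120 N. Pads are 22 mm wide; open, the fingers measure 114 mm over their backs; the gripper's body (76 mm by 85 mm) begins 54 mm behind the grasp point. The pads swing forward as they close: fully open they stand 13 mm farther back than shut.
Start: joints at [1.216, 0.22, 1.526, -0, 1.395, -0.126], TCP at [0.142, 0.609, 0.231] pointing down, gripper open.
Joint ranges: [-2.98, 2.98], [-0.91, 2.08], [0.09, 2.57], [-1.24, 4.39], [0.2, 2.65], [-2.68, 2.68]. Speed limits (rad/s): [2.57, 2.57, 3.01, 3.14, 3.14, 3.14].

## Interface

Orientations are given as [roll, pitch, yaw] about the fixed x, y, z axes, in that order (R = Rz(yaw) Ry(pitch) Rx(roll)).
In Python, from plant import movep, move_l, set_joints, gripper_to, hold, inverse_kinematics, observe, get_image, get_calibration, Unreachable, job_done gives the robot as it stands. Calls block until the motion is done:
- movep(position, orientation): joint-space move of the TCP to a pose.
- move_l(position, feed=0.15, rotation=None, max_force=None): straight line of the TCP; rotation=None keeps the orientation; feed is the mean speed in m/s. With max_force (N) it stops when the force on the tool has changed by that much, and returns True; else False.
- set_joints(angles): joint-space move.
- gripper_to(opening, f_grip=None): finger opening in m; f_grip is the grip in N (None keeps the last); returns when the fingers have stopped.
- hold(seconds).
- inverse_kinematics(position, orientation): joint angles nearest the present ones, or None.
- observe(): the state.
- get_image(name): name is "scene" or "top" or "wrist"; returns (picture, depth): 384x512x3 uint8, red, green, blue; 384x512 float32, m along the optical axis (not along the pixel's ray), 0 where there is no reading.
- get_calibration(name): a dict with "intrinsics" (3x3 intrinsics, pixels), "world_from_camera" (4x4, takes a point from camera to world coordinates). Camera axes: x right, y down, z forward; pixel columns grow to the right and rows downward; lengths in m; the calibration is good to about 2 mm. A picture is of the moment at which its call begins: read the wrist's pose just before it. get_calibration takes no time and is no camera call; for the wrist camera it gives the pose at the moment of the call.
A pose or a line that the arm cannot do raises Unreachable and nothing moves.
- job_done(): hands the job in; it is judged then, once.
The state is a dict: "time_s": time; "q": joint angles; "joint_velocities": joint speeds; "joint_torque": joint torques, N m; "eef_pos": TCP position; "tcp_rot": TCP orientation; "ft_force": force on the tool from outside, world axes, zero at the start; "torque": the same for the moment, N m; "opening": finger opening in m; "grasp_force": force on a finger pad.
Only numpy, scipy, OpenCV 4.12 (cv2) and the standard library are available. Lean on these libraries where they do the work, as an engineer would, in place of code of your own. Each camera call takes 0.05 s, during which the arm holds its last target. There are 200 camera calls.

## Task

Set the model holder for the next cast: roll its knurled wheel under a fingertip, pressing only lightly, until the sliding jaw's black pointer stands on the red gauge mark, then take the finger away. Move the jaw by the wheel alone and do not touch the jaw itself; pick nothing up, and leave the casts and other things on the bench where they are.

Things in the scene. Friction and masses are not known exactly. Their poses are not given: they have to be found in the camera images.
- holder: model holder (small vise) fixed to the bench, grey base 130 x 300 x 14 mm. Origin on the bench surface; z up; y runs along the slide from the fixed jaw (y = -85 mm) past the sliding jaw to the wheel (y = 105 mm). Jaw tops 64 mm above the bench. White gauge rail along y at x = 43 to 69 mm, the side away from the robot.
- thumbwheel: knurled steel adjuster wheel, radius 32 mm (33 over the knurls), 20 mm wide; origin at its centre, 58 mm above the bench. Its axle lies along the holder's x; the body turns with it, so take directions from the holder. Blue cheeks either side (48 mm over their outer faces, 84 mm long) reach 64 mm above the bench, so the wheel's upper 26 mm are free. It stays where it is left.
- wheel_top (a point): top of the wheel's rim, midway along its width, 90 mm above the bench, axes as the holder's. Dragging the top towards the holder's -y closes the jaw, +y opens it: 8 mm of jaw per radian, so 10 mm for 40 mm of rim rolled without slip. The rim rides on a soft rubber cushion: a finger pushes it in by up to 10 mm, about 1 N per mm, and it springs back when released.
- jaw: sliding aluminium jaw, 80 x 20 x 50 mm, origin under its centre, 14 mm above the bench; it slides along the holder's y, driven by the wheel, and can run past the mark by 14 mm or more.
- pointer_tip (a point): outer end of the thin black pointer (4 mm wide) that the sliding jaw carries over the white gauge rail, 28 mm above the bench
- gauge_mark: red gauge mark, a band 8 mm wide (along the holder's y) across the white gauge rail; origin at the middle of the band on the rail's top, axes parallel to the holder's. The pointer is on the mark when its y in this frame is 0. At the start the pointer stands 14 to 39 mm away towards +y.
- cast_upper: loose plaster dental cast with pink gums and a horseshoe of ivory teeth, about 70 x 62 x 33 mm, on the far side of the holder; origin at the centre of its underside
- cast_lower: loose plaster dental cast, all cream coloured with ivory teeth, about 70 x 62 x 33 mm; origin at the centre of its underside
- brush: small brush 150 mm long, lying on the bench in front of the holder
- jar: loose screw-top jar with a blue lid, 56 mm across, 50 mm tall, on the far side of the holder; origin at the centre of its underside
- mixing_bowl: loose green mixing bowl, 110 mm across, 60 mm tall; origin at the centre of its underside
- plate: loose white plate, 150 mm across, 20 mm tall; origin at the centre of its underside
- bur_block: loose aluminium block 50 x 70 x 28 mm with burs standing in it to 48 mm; origin at the centre of its underside

How it is judged:
On the way:
1. a fingertip presses on the wheel (contact force between the fingers and thumbwheel above 0.5 N), for 0.1 s.
At the end, for the whole second after the job is handed in: The pointer's centre is within 4 mm of the middle of the red mark, along the slide, with the jaw at rest, and every loose thing is within 30 mm of where it began (y of pointer_tip in the frame of gauge_mark between -0.004 and 0.004 m and linear speed of jaw below 0.002 m/s and distance of each of cast_upper, cast_lower, brush, jar, mixing_bowl, plate, bur_block from where it was at the start of the episode below 0.03 m); the robot touches nothing.
It fails at once if the robot touches the sliding jaw (contact force between any of the fingers, the arm and jaw above 0.5 N).
It fails at once if the wheel is pressed hard (over 35 N) (contact force between the fingers and thumbwheel above 35 N).
It fails at once if a bystander is lifted or pushed more than 30 mm (distance of any of cast_upper, cast_lower, brush, jar, mixing_bowl, plate, bur_block from where it was at the start of the episode above 0.03 m or height (world z) of any of cast_upper, cast_lower, brush, jar, mixing_bowl, plate, bur_block above 0.02 m).
It also fails if it takes over 58 s, if anything falls off the work surface, if the arm or the gripper's body presses on something with over 40 N, if the wrist force passes 120 N, or if a joint passes its speed limit or range.

## Working session

There is one attempt and no reset: what is moved stays moved. The work goes in short steps, each a Python script; the robot and the scene stay as the last script left them, time stands still between calls to the robot, and variables do not carry over. Pictures are saved under pics/ and viewed, at most 10 in all, crops included, and the job is handed in when it is done.

```bash
mkdir -p pics; cat > h.py <<'E'
import numpy as np, cv2
from plant import *
def snap(n,f,crop=None,s=1):
    p,d=get_image(n); np.save(f'pics/{f}_d.npy',d); c=get_calibration(n); np.savez(f'pics/{f}_c.npz',K=c["intrinsics"],T=c["world_from_camera"])
    cv2.imwrite(f'pics/{f}_full.png',p[:,:,::-1])
    return p,d
def pt(f,u,v,z=None):
    c=np.load(f'pics/{f}_c.npz');K,T=c['K'],c['T']; d=np.load(f'pics/{f}_d.npy')
    r=np.array([(u-K[0,2])/K[0,0],(v-K[1,2])/K[1,1],1])
    if z is None: return T[:3,:3]@(r*d[int(round(v)),int(round(u))])+T[:3,3]
    w=T[:3,:3]@r; return T[:3,3]+w*(z-T[2,3])/w[2]
E
python3 - <<'E'
from h import *
snap('top','top0');snap('scene','sc0')
a=cv2.imread('pics/top0_full.png');cv2.imwrite('pics/top0.png',cv2.resize(a,(800,600)))
print(observe()['time_s'])
E
```

```text
0.1
```

View pics/top0.png

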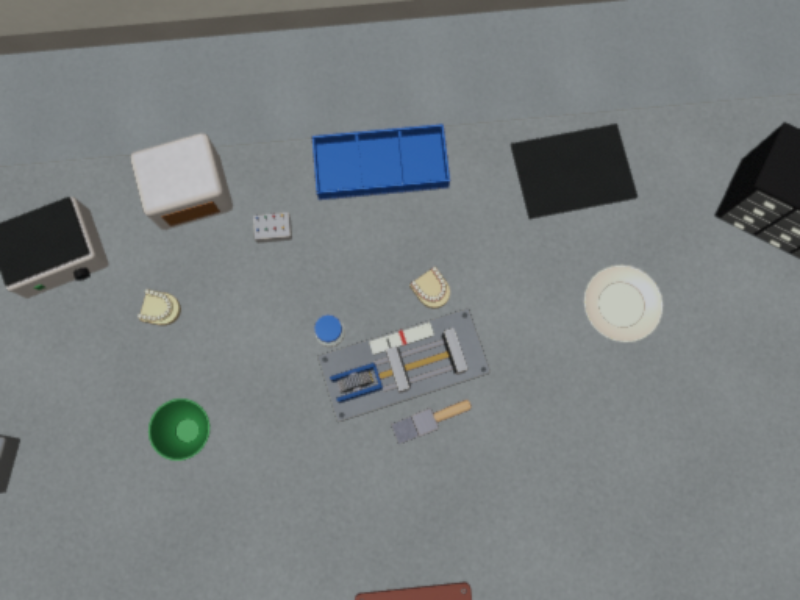

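View pics/sc0_full.png

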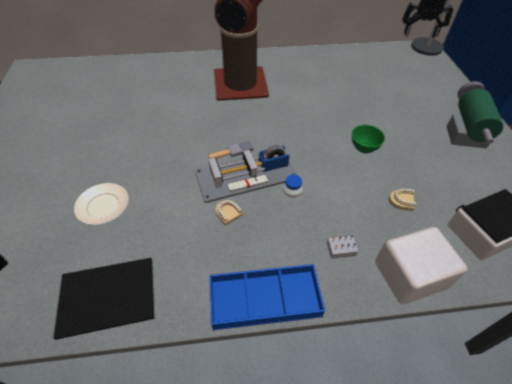

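The top view shows the holder with its wheel at about (356,382) of 800x600, the pointer at about (389,345) and the red mark at about (403,338). The surrounding things are clear of the wheel. Next I'll compute positions and take a close look.

```bash
python3 - <<'E'
from h import *
k=.64
P={}
for n,u,v,z in [('c1',318,356,.014),('c2',469,311,.014),('c3',489,373,.014),('c4',339,419,.014),('wheel',356,382,.09),('ptr',389,345,.028),('mark',403,338,.028)]:
    P[n]=pt('top0',u*k,v*k,z); print(n,P[n].round(4),pt('top0',u*k,v*k).round(4))
print('len',np.linalg.norm(P['c1']-P['c2']),np.linalg.norm(P['c2']-P['c3']))
c=sum(P[i] for i in('c1','c2','c3','c4'))/4; yv=(P['c1']-P['c2'])+(P['c4']-P['c3']); yaw=np.arctan2(-yv[0],yv[1]); print(c,yaw,'wheel from base',c[:2]+.105*np.array([-np.sin(yaw),np.cos(yaw)]))
g=get_calibration('wrist'); o=observe(); print(g['world_from_camera'],g['intrinsics'],o['eef_pos'],o['tcp_rot'])
E
```

```text
c1 [0.528 0.131 0.014] [0.5277 0.1308 0.0162]
c2 [ 0.5855 -0.1606  0.014 ] [ 0.5857 -0.1607  0.0129]
c3 [ 0.4649 -0.1836  0.014 ] [ 0.466  -0.1851  0.0031]
c4 [0.408  0.1015 0.014 ] [0.408  0.1015 0.0137]
wheel [0.4646 0.0613 0.09  ] [0.4648 0.0614 0.088 ]
ptr [ 0.5335 -0.0031  0.028 ] [ 0.5334 -0.0031  0.0289]
mark [ 0.544  -0.0304  0.028 ] [ 0.5435 -0.0303  0.0314]
len 0.2971522189639559 0.12279753471104438
[ 0.49660175 -0.02792476  0.014     ] 0.19589557441026095 wheel from base [0.47616402 0.07506699]
[[ 0.22712262  0.93070144  0.28672311  0.06727185]
 [ 0.97386225 -0.21622012 -0.06957852  0.62626711]
 [-0.00276153  0.29503167 -0.95548348  0.37317468]
 [ 0.          0.          0.          1.        ]] [[340.3977612    0.         257.13810348]
 [  0.         340.3977612  190.61166271]
 [  0.           0.           1.        ]] [0.1415765  0.6082002  0.23030331] [-3.13986911e+00 -2.47713627e-04  2.91275353e+00]
```

```bash
python3 - <<'E'
from h import *
movep([0.50,0.03,0.22],[np.pi,0,-2.945])
gripper_to(0.0)
snap('wrist','w1')
a=cv2.imread('pics/w1_full.png');cv2.imwrite('pics/w1.png',cv2.resize(a,(800,600),interpolation=cv2.INTER_CUBIC))
o=observe();print(o['time_s'],o['eef_pos'],o['tcp_rot'],o['q'])
E
```

```text
3.3333 [0.50001451 0.02997678 0.21999018] [ 3.14158930e+00  3.77132815e-05 -2.94512359e+00] [-9.76942625e-02 -7.12585648e-02  1.85652298e+00  1.44778958e-05
  1.35629312e+00 -1.86496273e+00]
```

View pics/w1.png

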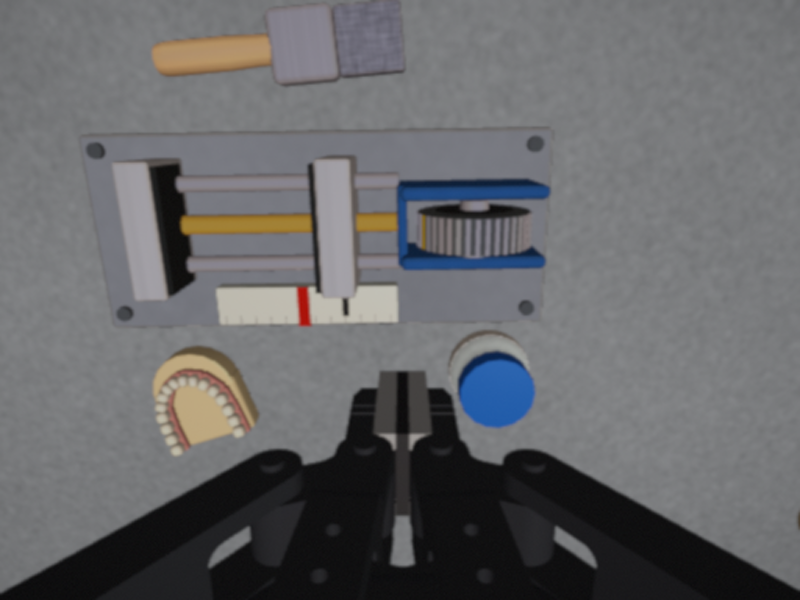

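The wrist view shows the wheel at cols 418–531, rows 204–258, the pointer at (346,306) and the red mark at (304,306). The shut fingertips are at (403,385).

```bash
python3 - <<'E'
from h import *
k=.64
q=lambda u,v,z=None: pt('w1',u*k,v*k,z)
h1,h2,h3,h4=[q(*a,.014) for a in((95,151),(534,144),(526,308),(125,314))]
yv=h2-h1+h3-h4; yaw=np.arctan2(-yv[0],yv[1]); Y=np.array([-np.sin(yaw),np.cos(yaw)]);X=np.array([Y[1],-Y[0]])
c=(h1+h2+h3+h4)[:2]/4
print('yaw',yaw,c,np.linalg.norm(h1-h2),np.linalg.norm(h2-h3))
H=lambda p:(np.array([X@(p[:2]-c),Y@(p[:2]-c),p[2]])*1000).round(1)
print('wheel pred',c+.105*Y)
for n,u,v,z in [('ptr',346,300,.028),('ptrend',346,314,.028),('mark',304,306,.028),('jaw',335,160,.064),('jawb',335,295,.064),('whl',418,230,.058),('whr',531,230,.058)]: print(n,H(q(u,v,z)),H(q(u,v)))
d=np.load('pics/w1_d.npy')
P=np.array([q(u,v) for u in range(415,536,2) for v in range(200,262,2)])
s=P[P[:,2]>.08]; hs=np.array([H(p) for p in s]); print(len(s),hs.min(0),hs.max(0),hs.mean(0)); 
m=(hs.min(0)+hs.max(0))/2/1000; print('wheel top world',c+m[0]*X+m[1]*Y)
E
```

```text
yaw 0.2119053748467419 [ 0.49730608 -0.02527849] 0.2774882574342792 0.10880706869522233
wheel pred [0.47522216 0.07737286]
ptr [42.3 16.8 28. ] [41.5 17.1 30.8]
ptrend [52.1 16.3 28. ] [51.2 16.7 30.7]
mark [ 46.1 -11.2  28. ] [ 46.5 -11.5  26.7]
jaw [-48.8  18.7  64. ] [-48.8  18.6  63.2]
jawb [28.  14.6 64. ] [28.2 14.5 63.3]
whl [-8.7 63.8 58. ] [-10.1  63.6  66.1]
whr [ -7.6 129.   58. ] [ -8.7 127.5  64. ]
844 [-61.9  55.5  80. ] [-1.000e-01  1.202e+02  3.629e+02] [-11.61303318  94.08424171  90.78270142]
wheel top world [0.44852261 0.05408646]
```

```bash
python3 - <<'E'
from h import *
k=.64
q=lambda u,v,z=None: pt('w1',u*k,v*k,z)
j=q(315,160,.064)+q(355,160,.064)-q(322,295,.064)-q(357,295,.064); print('jaw -x dir yaw',np.arctan2(-j[1],-j[0]))
g=q(398,286,.028)-q(217,288,.028)+q(398,323,.028)-q(220,326,.028); print('rail yaw',np.arctan2(-g[0],g[1]),np.linalg.norm(g)/2)
P=np.array([q(u,v) for u in range(405,546,2) for v in range(196,262,1)])
yaw=.21;Y=np.array([-np.sin(yaw),np.cos(yaw)]);X=np.array([Y[1],-Y[0]])
for lo in(.078,.083,.087):
  s=P[(P[:,2]>lo)&(P[:,2]<.095)]; a=np.percentile(s[:,:2]@X,[2,98]);b=np.percentile(s[:,:2]@Y,[2,98])
  print(lo,len(s),np.ptp(a),np.ptp(b),a.mean()*X+b.mean()*Y)
for v in range(200,262,6): print(v,q(475,v).round(4))
E
```

```text
jaw -x dir yaw 0.1935757214323797
rail yaw 0.2111796223164803 0.1189628371809092
0.078 1838 0.01942766729850487 0.047730078185633615 [0.46677844 0.06643878]
0.083 1382 0.019189567004819774 0.03682648759640041 [0.46719575 0.06518204]
0.087 916 0.019130538202617065 0.025484325541189914 [0.46696946 0.06639654]
200 [0.4517 0.0625 0.0646]
206 [0.4548 0.063  0.0663]
212 [0.4569 0.0622 0.076 ]
218 [0.4585 0.0608 0.0892]
224 [0.4615 0.0615 0.0893]
230 [0.4645 0.0622 0.0895]
236 [0.4676 0.063  0.0891]
242 [0.4705 0.0636 0.0898]
248 [0.4736 0.0643 0.0901]
254 [0.4768 0.0652 0.0892]
260 [0.4851 0.0707 0.0636]
```

```bash
cat >> h.py <<'E'
yaw=.207;Y=np.array([-np.sin(yaw),np.cos(yaw),0]);W=np.array([.467,.0662,0])
P0=lambda s,z: W+Y*s+np.array([0,0,z])
R=[np.pi,0,yaw-np.pi]
def stroke(s0,s1,z=.085,feed=.04,log=False):
    move_l(P0(s0,.10),feed=.12); f0=np.array(observe()['ft_force'])
    hit=move_l(P0(s0,z),feed=.03,max_force=15); f1=observe()['ft_force']-f0
    hit2=move_l(P0(s1,observe()['eef_pos'][2]),feed=feed,max_force=20); o=observe(); f2=o['ft_force']-f0
    e=o['eef_pos']; move_l(np.array(e)+[0,0,.10-e[2]],feed=.08)
    print(hit,hit2,f1.round(2),f2.round(2),np.round(e,4),round(observe()['time_s'],2))
E
python3 - <<'E'
from h import *
movep(P0(14,.13) if 0 else P0(.014,.13),R)
snap('wrist','a0')
stroke(.014,-.014)
snap('wrist','a1')
a=np.hstack([cv2.imread(f'pics/a{i}_full.png') for i in(0,1)]);cv2.imwrite('pics/a01.png',cv2.resize(a,(800,300),interpolation=cv2.INTER_AREA))
E
```

```text
False False [-0.29 -0.37  1.96] [0.3  0.27 3.36] [0.4701 0.0522 0.0854] 6.13
```

View pics/a01.png

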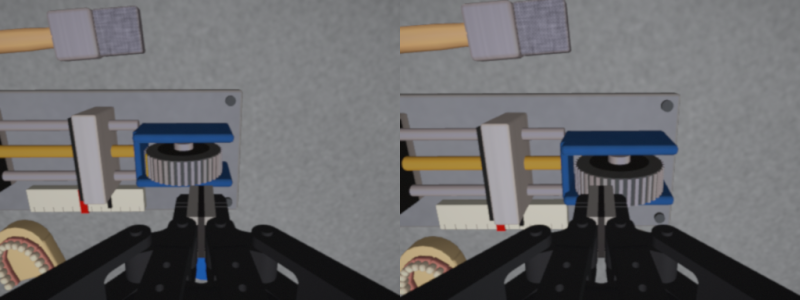

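The pointer is hidden behind the jaw from here: a1 shows the jaw at about (505,170) and the mark at (500,228). I'll go back to the viewing pose to measure.

```bash
cat >> h.py <<'E'
def look(f):
    movep([0.50,0.03,0.22],[np.pi,0,-2.945]); snap('wrist',f)
    a=cv2.imread(f'pics/{f}_full.png')[170:220,120:280]
    cv2.imwrite(f'pics/{f}.png',cv2.resize(a,None,fx=5,fy=5,interpolation=cv2.INTER_CUBIC)); print(observe()['time_s'])
def gap(f,up,um,v): # crop px
    p=pt(f,120+up/5,170+v/5,.028);m=pt(f,120+um/5,170+v/5,.028); return (p-m)@Y
E
python3 - <<'E'
from h import *
look('b1')
E
```

```text
6.8
```

View pics/b1.png

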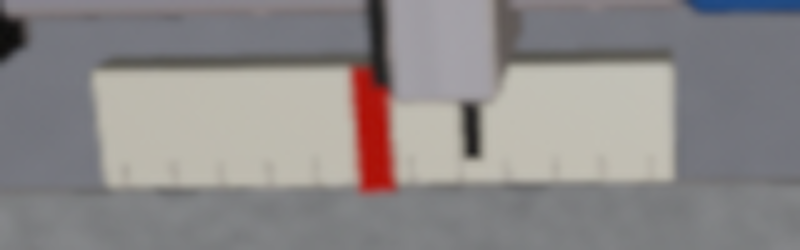

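Pointer at (472,130) and mark at (374,130) in the crop, so the jaw moved about 7 mm, which is near no slip. I'll do two more strokes and then measure again.

```bash
python3 - <<'E'
from h import *
print(gap('b1',472,374,130))
movep(P0(.014,.12),R)
for i in range(2): stroke(.014,-.014)
look('b2')
E
```

```text
0.020210906244466927
False False [-0.12 -0.37  2.41] [ 2.47 -1.42  1.59] [0.4702 0.0522 0.0854] 9.49
False False [-0.94 -1.26  3.83] [1.05 0.19 2.43] [0.4701 0.0522 0.0853] 11.71
12.325
```

View pics/b2.png

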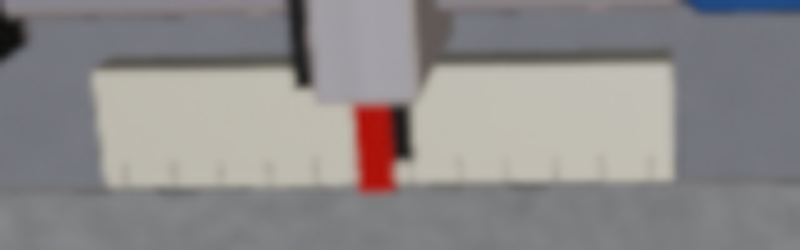

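Pointer at (402,130), mark at (375,130): about 5.7 mm is left, at 7.2 mm per stroke. One shorter stroke of about 22.5 mm should finish it.

```bash
python3 - <<'E'
from h import *
print(gap('b2',402,375,130))
movep(P0(.0113,.12),R)
stroke(.0113,-.0112)
look('b3')
E
```

```text
0.0055678374900934805
False False [ 1.32 -0.53  1.95] [ 4.35 -0.44  3.66] [0.4696 0.0549 0.0855] 14.88
15.5
```

View pics/b3.png

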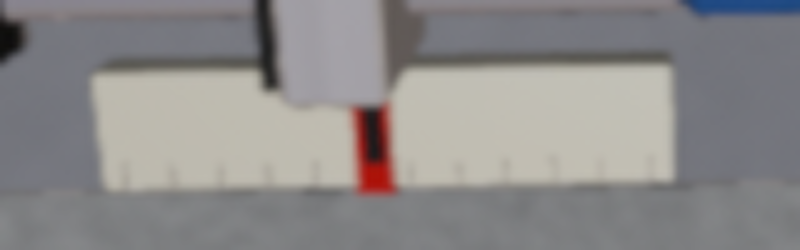

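The pointer (373,135) stands in the middle of the red band (375), within about 0.5 mm, and the arm is clear.

```bash
python3 -c "
from h import *
hold(.3);print(job_done())"
```

```text
the job is handed in; nothing more can be done
None
```

The job is handed in: four light strokes on the wheel (under 6 N measured at the ends of each) brought the pointer to within about 0.5 mm of the middle of the red mark, with the finger clear and only the wheel touched.

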